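Pack out a lino block in the proofing frame

ROBOT

A 7-joint arm with a two-finger parallel gripper is mounted at the origin on the work surface; the furniture and walls round the work are solid. World frame = base frame: x ahead of the robot, y to its left, z up, the work surface at z = 0. Lengths are in m, angles in degrees, forces in N, time in s.
With the tool pointing down it reaches from about 0.425 to 0.875 m from the base axis. Payload 4.7 kg.
Tool frame: the origin (TCP) lies at the very end of the fingers, on their centre line; the grasp point (between the pads) lies 19 mm behind it (env.grip_point_offset is the distance from the TCP to the grasp point, in m); z points along the fingers, y is the line along which they close (so a half turn about z gives the same grasp; the last joint's range is limited). The gripper opens to 87 mm and grips with 3 to 60 N. Pads are 19 mm wide; open, the fingers measure 117 mm over their backs; the gripper's body (75 mm by 190 mm) begins 51 mm behind the grasp point.
Start: joints at [77.871, 18.392, -4.016, 83.108, 1.295, 78.541, -3.26], TCP at [0.146, -0.634, 0.223] pointing down, gripper open.
Joint ranges: [-163.93, 163.93], [-17.29, 119.83], [-79.2, 71.16], [3.27, 140.29], [-89.18, 269.18], [5.43, 117.66], [-154.24, 154.24]. Speed limits (degrees/s): [147.25, 147.25, 180, 180, 180, 180, 180].

INTERFACE

Orientations are given as [roll, pitch, yaw] about the fixed x, y, z axes, in that order (R = Rz(yaw) Ry(pitch) Rx(roll)).
In Python, from cell import env gives the robot as it stands.
- The arm moves only by the tool jog_arm, never from a script. Its argument "motion" is a list of rows, each an object of numbers: "x", "y", "z": the shift along the tool's x, y, z in cm; "ax", "ay", "az": the turn, a rotation vector about the tool's x, y, z in degrees. In form: [{"x": .., "y": .., "z": .., "ax": .., "ay": .., "az": ..}, ...]. A call has exactly 5 rows; each row shifts and turns the commanded pose from where the row before left it, along the tool's axes as they then stand; what a row does not reach is not made up. A row lasts 1/10 s, in which the tool goes at most 50 mm and 8.59 degrees, less where a joint would pass 70% of its speed; a pose out of reach is approached as far as the arm can. A call is refused whole if a number of a shift passes 5 or a number of a turn 8.59, either way. A call with a gripper value outside its range is refused whole. "claw" is the gripper command: -1 is shut, 1 is fully open, values between are in proportion, set as the call begins (left out, the last holds). The fingers move at their own pace and stop on an object; "squeeze" is the grip in N (left out, the last holds). Time passes only in rows, so rows that do not move let the fingers close, or fill a call up. It gives the time, the measured TCP pose, the force, the opening and the grip force at its end, in the units of the state.
- env.get_obs(): the state, without advancing time (a new reading comes with each control period).
- env.read_camera(name): name is "scene" or "side" or "wrist"; returns the picture (384x512x3 uint8, red, green, blue); there is no depth.
- env.camera_params(name): a dict with "fx", "fy", "cx", "cy" (pixels), "extrinsics" (4x4, takes a point from world to camera coordinates). Camera axes: x right, y up, looking along -z (the intrinsics and any distortion apply to the point x, -y, -z); pixel columns grow to the right and rows downward; lengths in m; the calibration is good to about 2 mm. The wrist camera is an equidistant fisheye: a pixel r from the principal point sees the ray r / f radians off the axis. A picture is of the moment at which its call begins: read the wrist's pose just before it. camera_params takes no time and is no camera call; for the wrist camera it gives the pose at the moment of the call.
- env.sign_off(): hands the job in; it is judged then, once.
The state is a dict: "time_s": time; "qpos": joint angles; "joint_velocities": joint speeds; "effort": joint torques, N m; "tool_pos": TCP position; "tool_rot": TCP orientation; "force": force on the tool from outside, world axes, zero at the start; "wrist_torque": the same for the moment, N m; "grip_width": finger opening in m; "grasp_force": force on a finger pad.
Only numpy, scipy, OpenCV 4.12 (cv2) and the standard library are available. Lean on these libraries where they do the work, as an engineer would, in place of code of your own. Each camera call takes 0.05 s, during which the arm holds its last target. There are 200 camera calls.

TASK

Take up the free space between the lino block and the left-hand rail of the steel proofing frame: choose the two wooden spacers that together fill the gap snugly, and slide them in side by side from the open front, lying flat, stripes up, each until it meets the back rail, without forcing them. Leave the ink tin and the ink dabber standing where they are.

Things in the scene. Friction and masses are not known exactly. Their poses are not given: they have to be found in the camera images.
- frame: fixed U of three dark steel rails, 100 (its x) x 196.5 (y) x 30 mm high, no floor, open at its -x front (towards the robot, yaw within 0.2). Origin: footprint centre, worktop level. Rails 18 mm wide, front ends half-round. Inside: y -80.25 to +80.25 mm, x from mouth -50 to back rail +32 mm. One lino block sits against its right (-y) rail; the gap is between block and left (+y) rail
- gap_corner (a point): rear left inner corner of the frame at worktop level, where left rail and back rail meet: the gap runs from here to -y (to the block's side) and 82 mm to -x (to the mouth); axes as the frame's
- wide_block: fixed printing block, plywood with green lino, 82 (x) x 100 (y) x 30 mm high; origin: middle of its right (-y) face, worktop level; it extends 100 mm to +y. Front left corner rounded 10 mm. This or the narrow block sits in the frame, right face on the right rail, flush with the mouth; the other lies outside, left of the frame. With this one in, the gap is 60.5 mm wide
- narrow_block: fixed printing block, plywood with red lino, as the wide one but 82 mm in y; origin: middle of its right (-y) face, worktop level. With this one in the frame the gap is 78.5 mm wide
- spacer_20: loose wooden spacer with two yellow stripes on top, 90 mm long (its x), 20 mm wide (its y), 34 mm high, upright corners rounded 5 mm, 70 to 200 g. Origin: centre of its underside. Fully home it sticks 8 mm out of the frame's mouth.
- spacer_28: loose wooden spacer with two blue stripes on top, 90 mm long (its x), 28 mm wide (its y), 34 mm high, upright corners rounded 5 mm, 70 to 200 g. Origin: centre of its underside. Fully home it sticks 8 mm out of the frame's mouth.
- spacer_38: loose wooden spacer with two green stripes on top, 90 mm long (its x), 38 mm wide (its y), 34 mm high, upright corners rounded 5 mm, 70 to 200 g. Origin: centre of its underside. Fully home it sticks 8 mm out of the frame's mouth.
- spacer_48: loose wooden spacer with two red stripes on top, 90 mm long (its x), 48 mm wide (its y), 34 mm high, upright corners rounded 5 mm, 70 to 200 g. Origin: centre of its underside. Fully home it sticks 8 mm out of the frame's mouth.
- ink_tin: bystander: loose closed ink tin, 71 mm across, 62 mm high, origin at the centre of its underside
- ink_dabber: bystander: loose wooden ink dabber with a knob, 64 mm across, 83 mm high, origin at the centre of its underside
Not all that is in view belongs to the job. What is shaped like the spacer_28 but black or purple is not meant.

How it is judged:
By the outcome, as a careful person would: the job done as asked, in the order asked, and still so for the second after the job is handed in, with the robot touching nothing.
It also fails if it takes over 72 s, if anything falls off the work surface, if the arm or the gripper's body presses on something with over 40 N, if the wrist force passes 120 N, or if a joint passes its speed limit or range.

## Working session

There is one attempt and no reset: what is moved stays moved. The work goes in short steps, Python scripts to look and compute and a tool call to move; the robot and the scene stay as the last step left them, time stands still between calls to the robot, and variables do not carry over. Pictures are saved under pics/ and viewed, at most 10 in all, crops included, and the job is handed in when it is done.

Besides the shell and the picture viewer there is one more tool, called after "Call:" as name(argument=value, ...) on one line, values as JSON. jog_arm: Moves the arm, as the interface text tells. Its arguments: {"type":"object","properties":{"motion":{"type":"array"},"claw":{"type":"number"},"squeeze":{"type":"number"}},"required":["motion"]}

```bash
mkdir -p pics; cat > h.py <<'E'
import numpy as np, cv2, sys
sys.path.insert(0,'.')
from cell import env
def ray(name,u,v,P=None):
    P=P or env.camera_params(name); E=np.array(P['extrinsics']); R,t=E[:3,:3],E[:3,3]
    a,b=(u-P['cx'])/P['fx'],(v-P['cy'])/P['fy']
    if name=='wrist':
        r=np.hypot(a,b); s=np.sin(r)/r if r>1e-9 else 1; d=np.array([a*s,-b*s,-np.cos(r)])
    else: d=np.array([a,-b,-1.])
    return -R.T@t, R.T@d
def onplane(name,u,v,z,P=None):
    c,d=ray(name,u,v,P); return c+d*(z-c[2])/d[2]
def proj(name,p,P=None):
    P=P or env.camera_params(name); E=np.array(P['extrinsics']); q=E[:3,:3]@np.array(p)+E[:3,3]
    x,y,z=q[0],-q[1],-q[2]
    if name=='wrist':
        r=np.hypot(x,y); th=np.arctan2(r,z); k=th/r if r>1e-9 else 0; x,y=x*k,y*k
    else: x,y=x/z,y/z
    return P['cx']+P['fx']*x, P['cy']+P['fy']*y
E
python3 - <<'E'
from h import *
ims=[]
for n in('scene','side','wrist'):
    P=env.camera_params(n); print(n,{k:v for k,v in P.items() if k!='extrinsics'},np.round(P['extrinsics'],3).tolist())
    im=env.read_camera(n)[:,:,::-1]; cv2.imwrite(f'pics/{n}0.png',im)
print(env.get_obs())
E
ls
```

```text
scene {'fx': 348.86282579853287, 'fy': 348.86282579853287, 'cx': 256.1240588368523, 'cy': 187.5507533763528} [[-0.575, -0.818, 0.008, 0.421], [0.543, -0.375, 0.751, -0.253], [-0.611, 0.437, 0.66, -1.018], [0.0, 0.0, 0.0, 1.0]]
side {'fx': 415.90959222163264, 'fy': 415.90959222163264, 'cx': 258.38338415137326, 'cy': 188.64067545849804} [[-0.999, 0.044, 0.025, 0.519], [0.005, -0.408, 0.913, 0.018], [0.05, 0.912, 0.408, -1.562], [0.0, 0.0, 0.0, 1.0]]
wrist {'fx': 297.3186396354542, 'fy': 297.3186396354542, 'cx': 258.60523391962937, 'cy': 191.3203404153602} [[0.223, -0.975, -0.001, -0.65], [0.93, 0.214, -0.299, 0.035], [0.291, 0.066, 0.954, -0.392], [0.0, 0.0, 0.0, 1.0]]
{'time_s': 0.15, 'qpos': array([77.87023685, 18.42810036, -4.01761834, 83.15781065,  1.29624335,
       78.54254507, -3.25893608]), 'joint_velocities': array([ 0.06025188, -0.05371146, -0.0148052 , -0.15272714, -0.10032009,
        0.07026526,  0.04115586]), 'effort': array([-6.69848687e-04, -4.91795933e+01, -4.04798398e-01, -3.12876678e+01,
       -6.38651219e-02,  4.04563139e-02,  1.18914418e-04]), 'tool_pos': array([ 0.14540262, -0.63309729,  0.22173578]), 'tool_rot': array([-1.79916840e+02,  5.67874218e-03,  1.29424299e+01]), 'force': array([-0.14549343, -0.49973564, -0.69512598]), 'wrist_torque': array([-0.02492151,  0.03472901, -0.00591199]), 'grasp_force': 0.0, 'grip_width': 0.0865445253260543}
h.py
pics
```

View pics/scene0.png

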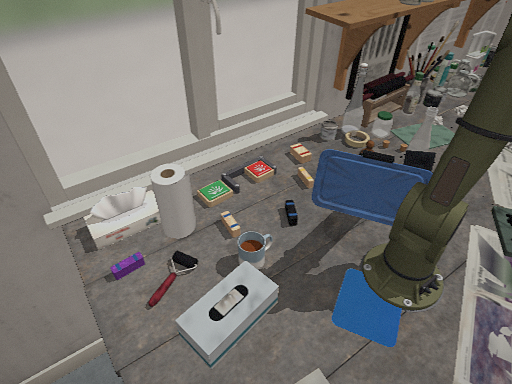

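View pics/side0.png

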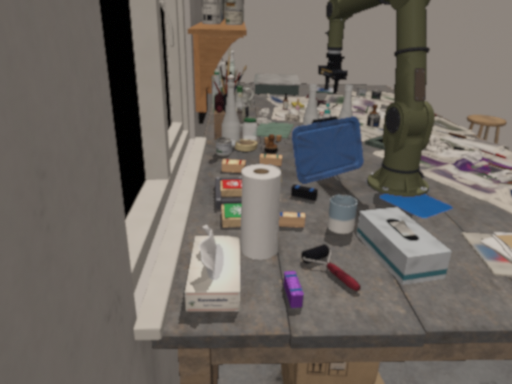

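```bash
python3 - <<'E'
from h import *
a=cv2.imread('pics/scene0.png')[110:250,180:420]; cv2.imwrite('pics/c1.png',cv2.resize(a,None,fx=3.3,fy=3.3,interpolation=cv2.INTER_CUBIC))
for n,u,v in[('48',301,153),('20?',306,178),('28?',230,223),('blk',291,211),('red',260,168),('grn',214,191),('tray',370,185),('can',328,130),('tape',357,138),('mug',252,255)]:
    print(n,onplane('scene',u,v,.034).round(3))
E
```

```text
48 [ 0.592 -0.123  0.034]
20? [ 0.461 -0.035  0.034]
28? [0.428 0.316 0.034]
blk [0.359 0.121 0.034]
red [0.606 0.071 0.034]
grn [0.591 0.282 0.034]
tray [ 0.299 -0.2    0.034]
can [ 0.657 -0.336  0.034]
tape [ 0.539 -0.393  0.034]
mug [0.283 0.331 0.034]
```

View pics/c1.png

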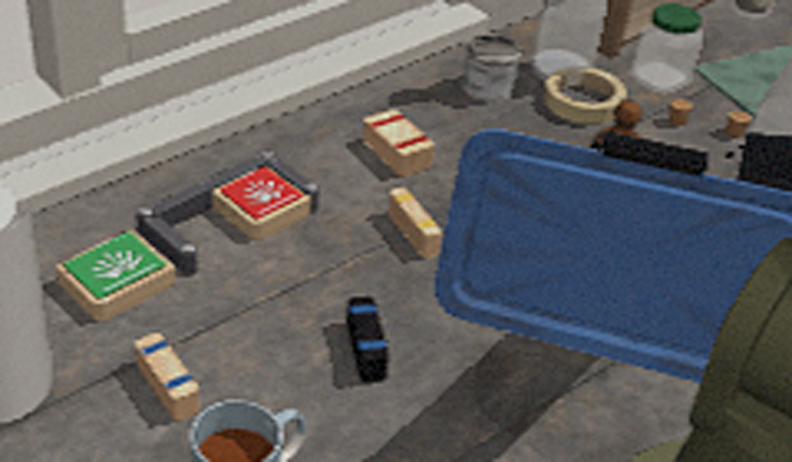

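```bash
cat >> h.py <<'E'
def tri(a,b,n1='scene',n2='side'):
    c1,d1=ray(n1,*a);c2,d2=ray(n2,*b); d1/=np.linalg.norm(d1); d2/=np.linalg.norm(d2)
    A=np.c_[d1,-d2]; s=np.linalg.lstsq(A,c2-c1,rcond=None)[0]; p,q=c1+d1*s[0],c2+d2*s[1]
    return ((p+q)/2).round(3), np.linalg.norm(p-q).round(3)
E
python3 - <<'E'
from h import *
print('tray tl',tri((323,153),(296,128)),'tr',tri((433,172),(358,119)),'bl',tri((315,203),(302,179)))
print('bottle top',tri((362,66),(231,53)))
print('towel top',tri((169,173),(262,170)))
for u,v in[(350,120),(375,133),(428,145),(404,150),(368,140)]: print(u,v,onplane('scene',u,v,0).round(3))
a=cv2.imread('pics/side0.png')[40:260,180:400]; cv2.imwrite('pics/c2.png',cv2.resize(a,None,fx=2.7,fy=2.7,interpolation=cv2.INTER_CUBIC))
E
```

```text
tray tl (array([ 0.388, -0.021,  0.202]), np.float64(0.009)) tr (array([ 0.117, -0.219,  0.196]), np.float64(0.015)) bl (array([0.358, 0.012, 0.019]), np.float64(0.009))
bottle top (array([ 0.606, -0.388,  0.376]), np.float64(0.091))
towel top (array([0.536, 0.446, 0.228]), np.float64(0.0))
350 120 [ 0.699 -0.529  0.   ]
375 133 [ 0.554 -0.538  0.   ]
428 145 [ 0.358 -0.653  0.   ]
404 150 [ 0.393 -0.535  0.   ]
368 140 [ 0.533 -0.467  0.   ]
```

View pics/c2.png

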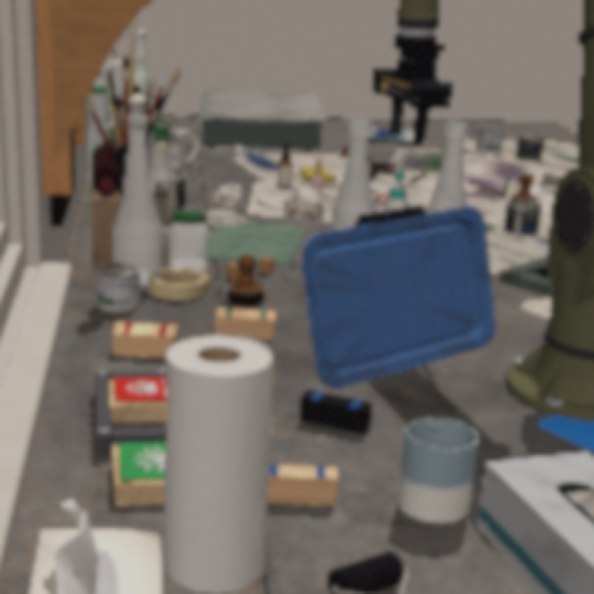

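View pics/wrist0.png

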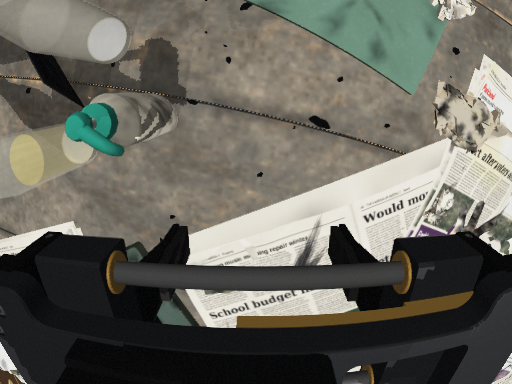

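The narrow red block is in the frame (red at 260,168), so the gap is 78.5 mm and the pair is 28 + 48. Candidates for the 28 in the scene view:
- Wooden with blue stripes (230,223): this one is meant.
- Black (291,211) and purple (127,266): both are decoys.

The crop confirms the wooden one. The 48 (red stripes) is at (301,153), the tin at (328,130) and the dabber at about (370,147). I'll go up and over to look.

Call:
jog_arm(motion=[{"z": -4},{"z": -5},{"z": -5},{"z": -4},{"x": 1,"y": -1}])

```text
$.motion[0]: bad value
```

Call:
jog_arm(motion=[{"x": 3,"y": -3},{"x": 3.2,"y": -3.3},{"x": 3.2,"y": -3.3},{"x": 3.2,"y": -3.3},{"x": 3.2,"y": -3.3}])

```text
$.motion[0]: bad value
```

Call:
jog_arm(motion=[{"x": 3.2,"y": -3.3},{"x": 3.2,"y": -3.3},{"x": 3.2,"y": -3.3},{"x": 3.2,"y": -3.3},{"x": 3.2,"y": -3.3}])

```text
$.motion[0]: bad value
```

Call:
jog_arm(motion=[{"x": 3.2,"y": -3.3},{"x": 3.2,"y": -3.3},{"x": 3,"y": -3},{"x": 2,"y": -2},{}])

```text
$.motion[0]: bad value
```

All six fields seem to be required.

Call:
jog_arm(motion=[{"x": 0,"y": 0,"z": -4,"ax": 0,"ay": 0,"az": 0},{"x": 0,"y": 0,"z": -5,"ax": 0,"ay": 0,"az": 0},{"x": 0,"y": 0,"z": -5,"ax": 0,"ay": 0,"az": 0},{"x": 0,"y": 0,"z": -4,"ax": 0,"ay": 0,"az": 0},{"x": 1,"y": -1,"z": 0,"ax": 0,"ay": 0,"az": 0}])

```text
time_s: 0.65
tool_pos: [0.152, -0.6241, 0.4091]
tool_rot: [179.4, 0.0, 12.8]
force: [0.2, -0.6, 0.7]
grip_width: 0.087
grasp_force: 0.0
```

Call:
jog_arm(motion=[{"x": 3,"y": -3,"z": 0,"ax": 0,"ay": 0,"az": 0},{"x": 3.2,"y": -3.3,"z": 0,"ax": 0,"ay": 0,"az": 0},{"x": 3.2,"y": -3.3,"z": 0,"ax": 0,"ay": 0,"az": 0},{"x": 3.2,"y": -3.3,"z": 0,"ax": 0,"ay": 0,"az": 0},{"x": 3.2,"y": -3.3,"z": 0,"ax": 0,"ay": 0,"az": 0}])

```text
time_s: 1.15
tool_pos: [0.2714, -0.4261, 0.4017]
tool_rot: [-180.0, 0.0, 12.9]
force: [0.2, -0.8, -0.7]
grip_width: 0.087
grasp_force: 0.0
```

Call:
jog_arm(motion=[{"x": 3.2,"y": -3.3,"z": 0,"ax": 0,"ay": 0,"az": 0},{"x": 3.2,"y": -3.3,"z": 0,"ax": 0,"ay": 0,"az": 0},{"x": 3.2,"y": -3.3,"z": 0,"ax": 0,"ay": 0,"az": 0},{"x": 3.2,"y": -3.3,"z": 0,"ax": 0,"ay": 0,"az": 0},{"x": 3.2,"y": -3.3,"z": 0,"ax": 0,"ay": 0,"az": 0}])

```text
time_s: 1.65
tool_pos: [0.3901, -0.2295, 0.4019]
tool_rot: [-180.0, 0.0, 12.9]
force: [0.9, -0.2, 0.1]
grip_width: 0.087
grasp_force: 0.0
```

Call:
jog_arm(motion=[{"x": 3.2,"y": -3.3,"z": 0,"ax": 0,"ay": 0,"az": 0},{"x": 3.2,"y": -3.3,"z": 0,"ax": 0,"ay": 0,"az": 0},{"x": 3,"y": -3,"z": 0,"ax": 0,"ay": 0,"az": 0},{"x": 1,"y": -1,"z": 0,"ax": 0,"ay": 0,"az": 0},{"x": 0,"y": 0,"z": 0,"ax": 0,"ay": 0,"az": 0}])

```text
time_s: 2.15
tool_pos: [0.4679, -0.1019, 0.4018]
tool_rot: [-179.9, 0.0, 13.3]
force: [0.1, 0.4, -0.7]
grip_width: 0.0865
grasp_force: 0.0
```

```bash
python3 - <<'E'
from h import *
import json
P=env.camera_params('wrist'); P={k:(np.array(v).tolist() if k=='extrinsics' else v) for k,v in P.items()}
im=env.read_camera('wrist')[:,:,::-1]; cv2.imwrite('pics/w1.png',im); json.dump(P,open('w1.json','w')); print(env.get_obs()['tool_pos'],env.get_obs()['tool_rot'],env.get_obs()['qpos'])
cv2.imwrite('pics/w1b.png',cv2.resize(im,None,fx=1.55,fy=1.55,interpolation=cv2.INTER_CUBIC))
E
```

```text
[ 0.46714941 -0.10434283  0.40187012] [-1.79991201e+02  7.68596993e-02  1.30709657e+01] [ 48.22888022  -3.33720612 -36.36534482  86.67868463  -1.96457939
  96.07955702 -65.22471584]
```

View pics/w1b.png

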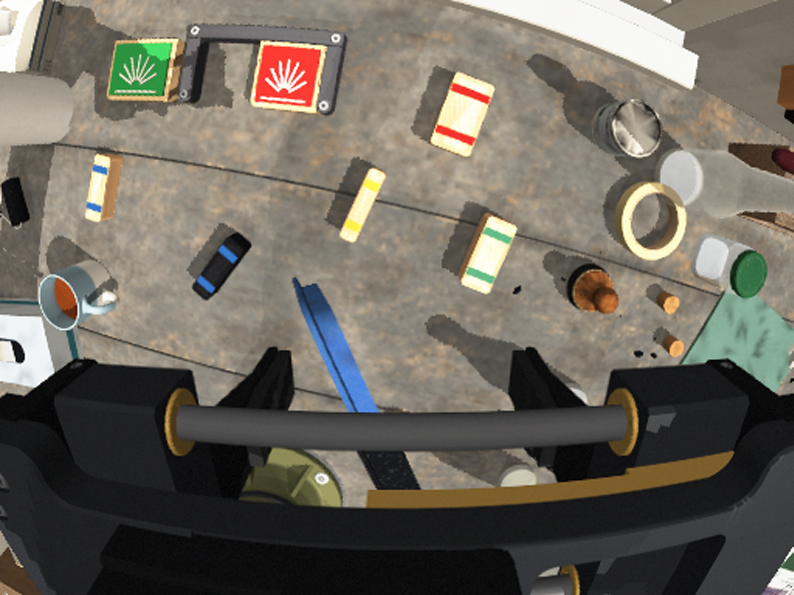

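```bash
cat >> h.py <<'E'
HSV={'red':[(0,8),(172,180)],'blue':[(100,120)]}
def stripes(im,col,box,n='wrist',P=None,z=.034,out=True):
    """two stripe centroids in box (u0,v0,u1,v1) -> centre, yaw of long axis on plane z"""
    h=cv2.cvtColor(im,cv2.COLOR_BGR2HSV); m=np.zeros(h.shape[:2],np.uint8)
    for a,b in HSV[col]: m|=cv2.inRange(h,(a,110,70),(b,255,255))
    u0,v0,u1,v1=box; k=np.zeros_like(m); k[v0:v1,u0:u1]=m[v0:v1,u0:u1]
    N,_,st,c=cv2.connectedComponentsWithStats(k); o=[i for i in np.argsort(-st[:,4]) if i][:2]
    p=[onplane(n,*c[i],z,P) for i in o]; d=p[0]-p[1]
    yaw=np.degrees(np.arctan2(d[1],d[0])); yaw=(yaw+90)%180-90
    return ((p[0]+p[1])/2)[:2].round(4),round(yaw,1),st[o,4],c[o].round(1).tolist(),np.linalg.norm(d).round(4)
E
python3 - <<'E'
from h import *
import json
P=json.load(open('w1.json')); im=cv2.imread('pics/w1.png')
print('48',stripes(im,'red',(270,40,325,105),P=P))
print('28',stripes(im,'blue',(50,92,80,150),P=P))
for n,u,v in[('bl',194,30),('br',337,38),('fr',324,105),('fl',186,97)]: print(n,onplane('wrist',u/1.55,v/1.55,.03,P).round(4))
for n,u,v in[('20',362,205),('38',488,253)]: print(n,onplane('wrist',u/1.55,v/1.55,.034,P).round(4))
for n,u,v,z in[('tin',633,122,.062),('dab',593,290,.04),('mug',75,300,.08),('towel',60,110,0),('blk',220,265,.034)]: print(n,onplane('wrist',u/1.55,v/1.55,z,P).round(4))
E
```

```text
48 (array([ 0.6145, -0.1393]), np.float64(-5.6), array([130, 129], dtype=int32), [[293.4, 86.7], [303.1, 59.8]], np.float64(0.0521))
28 (array([0.4419, 0.3085]), np.float64(-5.6), array([35, 35], dtype=int32), [[64.3, 109.1], [60.2, 133.2]], np.float64(0.0519))
bl [0.6596 0.2019 0.03  ]
br [0.6708 0.0204 0.03  ]
fr [0.5891 0.0164 0.03  ]
fl [0.5739 0.1914 0.03  ]
20 [ 0.4845 -0.0525  0.034 ]
38 [ 0.4637 -0.2097  0.034 ]
tin [ 0.6644 -0.333   0.062 ]
dab [ 0.453  -0.3545  0.04  ]
mug [0.2969 0.3038 0.08  ]
towel [0.5406 0.4264 0.    ]
blk [0.3757 0.1072 0.034 ]
```

The wrist view (1.55× scale) shows the 48 with red stripes at (463,113), the 28 with blue stripes at (101,187) and the frame corners at (194,30) and (337,38). The tin is at (633,127) and the dabber at (595,288). I'll go above the 48.

Call:
jog_arm(motion=[{"x": 3.5,"y": 1.9,"z": 2.6,"ax": 0,"ay": 0,"az": 0},{"x": 3.5,"y": 1.9,"z": 2.6,"ax": 0,"ay": 0,"az": 0},{"x": 3.5,"y": 1.9,"z": 2.6,"ax": 0,"ay": 0,"az": 6.2},{"x": 0,"y": 0,"z": 5,"ax": 0,"ay": 0,"az": 6.2},{"x": 0,"y": 0,"z": 5,"ax": 0,"ay": 0,"az": 6.2}])

```text
time_s: 2.7
tool_pos: [0.5823, -0.1399, 0.2215]
tool_rot: [-180.0, 0.1, -6.1]
force: [0.6, 0.4, 0.7]
grip_width: 0.0872
grasp_force: 0.0
```

Call:
jog_arm(motion=[{"x": 0,"y": 0,"z": 5,"ax": 0,"ay": 0,"az": 0},{"x": 0,"y": 0,"z": 3,"ax": 0,"ay": 0,"az": 0},{"x": 0,"y": 0,"z": 0,"ax": 0,"ay": 0,"az": 0},{"x": 0,"y": 0,"z": 0,"ax": 0,"ay": 0,"az": 0},{"x": 0,"y": 0,"z": 0,"ax": 0,"ay": 0,"az": 0}])

```text
time_s: 3.2
tool_pos: [0.5838, -0.1383, 0.1471]
tool_rot: [179.9, -0.2, -5.7]
force: [0.4, 0.4, 0.5]
grip_width: 0.0871
grasp_force: 0.0
```

```bash
cat >> h.py <<'E'
import json
def snap(name,tag):
    P=env.camera_params(name); P['extrinsics']=np.array(P['extrinsics']).tolist()
    im=np.ascontiguousarray(env.read_camera(name)[:,:,::-1]); cv2.imwrite(f'pics/{tag}.png',im); json.dump(P,open(tag+'.json','w'))
    return im,P
E
python3 - <<'E'
from h import *
im,P=snap('wrist','w2'); o=env.get_obs(); print(o['tool_pos'],o['tool_rot'],o['qpos'].round())
u,v=proj('wrist',(.6145,-.1393,.034),P); print(u,v)
print(stripes(im,'red',(int(u-70),max(0,int(v-90)),int(u+70),int(v+90)),P=P))
E
```

```text
[ 0.58398698 -0.1379867   0.1472489 ] [179.92770191  -0.24404563  -5.71250285] [ 41.  18. -36.  95.  12.  70. -94.]
255.81316862308543 157.78851273169875
(array([ 0.6149, -0.1391]), np.float64(-7.1), array([513, 455], dtype=int32), [[256.2, 129.9], [255.0, 184.1]], np.float64(0.0521))
```

Call:
jog_arm(motion=[{"x": -0.2,"y": -0.3,"z": 3.7,"ax": 0,"ay": 0,"az": 1.3},{"x": 0,"y": 0,"z": 4,"ax": 0,"ay": 0,"az": 0},{"x": 0,"y": 0,"z": 3,"ax": 0,"ay": 0,"az": 0},{"x": 0,"y": 0,"z": 2,"ax": 0,"ay": 0,"az": 0},{"x": 0,"y": 0,"z": 1,"ax": 0,"ay": 0,"az": 0}])

```text
time_s: 3.75
tool_pos: [0.5808, -0.1343, 0.0072]
tool_rot: [180.0, 0.0, -7.0]
force: [0.0, 0.3, 0.4]
grip_width: 0.0871
grasp_force: 0.0
```

Call:
jog_arm(motion=[{"x": 0,"y": 0,"z": 0,"ax": 0,"ay": 0,"az": 0},{"x": 0,"y": 0,"z": 0,"ax": 0,"ay": 0,"az": 0},{"x": 0,"y": 0,"z": 0,"ax": 0,"ay": 0,"az": 0},{"x": 0,"y": 0,"z": 0,"ax": 0,"ay": 0,"az": 0},{"x": 0,"y": 0,"z": 0,"ax": 0,"ay": 0,"az": 0}], claw=-1, squeeze=15)

```text
time_s: 4.25
tool_pos: [0.5813, -0.1341, 0.0084]
tool_rot: [180.0, -0.1, -7.0]
force: [-0.2, 0.8, -0.3]
grip_width: 0.0549
grasp_force: 0.0
```

Call:
jog_arm(motion=[{"x": 0,"y": 0,"z": 0,"ax": 0,"ay": 0,"az": 0},{"x": 0,"y": 0,"z": 0,"ax": 0,"ay": 0,"az": 0},{"x": 0,"y": 0,"z": 0,"ax": 0,"ay": 0,"az": 0},{"x": 0,"y": 0,"z": 0,"ax": 0,"ay": 0,"az": 0},{"x": 0,"y": 0,"z": 0,"ax": 0,"ay": 0,"az": 0}])

```text
time_s: 4.75
tool_pos: [0.581, -0.1341, 0.008]
tool_rot: [180.0, -0.0, -7.0]
force: [-1.4, -0.6, 5.5]
grip_width: 0.0475
grasp_force: 15.0
```

Call:
jog_arm(motion=[{"x": 0,"y": 0,"z": -3,"ax": 0,"ay": 0,"az": 0},{"x": 0,"y": 0,"z": -5,"ax": 0,"ay": 0,"az": 0},{"x": 0,"y": 0,"z": -5,"ax": 0,"ay": 0,"az": 0},{"x": 0,"y": 0,"z": -5,"ax": 0,"ay": 0,"az": 0},{"x": -2.2,"y": -3.8,"z": -1,"ax": 0,"ay": 0,"az": 0}], squeeze=25)

```text
time_s: 5.25
tool_pos: [0.5677, -0.1001, 0.2031]
tool_rot: [179.8, -0.6, -7.5]
force: [1.1, -0.3, -1.0]
grip_width: 0.0479
grasp_force: 25.0
```

Call:
jog_arm(motion=[{"x": -2.2,"y": -3.8,"z": 0,"ax": 0,"ay": 0,"az": 0},{"x": -2.2,"y": -3.8,"z": 0,"ax": 0,"ay": 0,"az": 0},{"x": -2.2,"y": -3.8,"z": 0,"ax": 0,"ay": 0,"az": 0},{"x": -2.2,"y": -3.8,"z": 0,"ax": 0,"ay": 0,"az": 0},{"x": -2.2,"y": -3.8,"z": 0,"ax": 0,"ay": 0,"az": 0}])

```text
time_s: 5.75
tool_pos: [0.4759, 0.1099, 0.1967]
tool_rot: [180.0, 0.1, -7.0]
force: [0.5, 0.5, -1.4]
grip_width: 0.0474
grasp_force: 25.0
```

Call:
jog_arm(motion=[{"x": -2.2,"y": -3.8,"z": 0,"ax": 0,"ay": 0,"az": 0},{"x": 0,"y": 0,"z": 3,"ax": 0,"ay": 0,"az": -5.7},{"x": 0,"y": 0,"z": 5,"ax": 0,"ay": 0,"az": -5.7},{"x": 0,"y": 0,"z": 3,"ax": 0,"ay": 0,"az": 0},{"x": 0,"y": 0,"z": 0,"ax": 0,"ay": 0,"az": 0}])

```text
time_s: 6.25
tool_pos: [0.4556, 0.1478, 0.083]
tool_rot: [180.0, 0.6, 4.5]
force: [-0.4, -0.4, -1.1]
grip_width: 0.0476
grasp_force: 25.0
```

```bash
python3 - <<'E'
from h import *
im,P=snap('wrist','w3'); o=env.get_obs(); print(o['tool_pos'],o['tool_rot'],o['qpos'].round(),o['grip_width'])
cv2.imwrite('pics/w3b.png',cv2.resize(im,None,fx=1.55,fy=1.55,interpolation=cv2.INTER_CUBIC))
E
```

```text
[0.45794984 0.14857844 0.08569895] [-179.96964427    0.3041869     4.46836324] [  26.    9.  -50.  114.    8.   60. -113.] 0.048141947189156896
```

View pics/w3b.png

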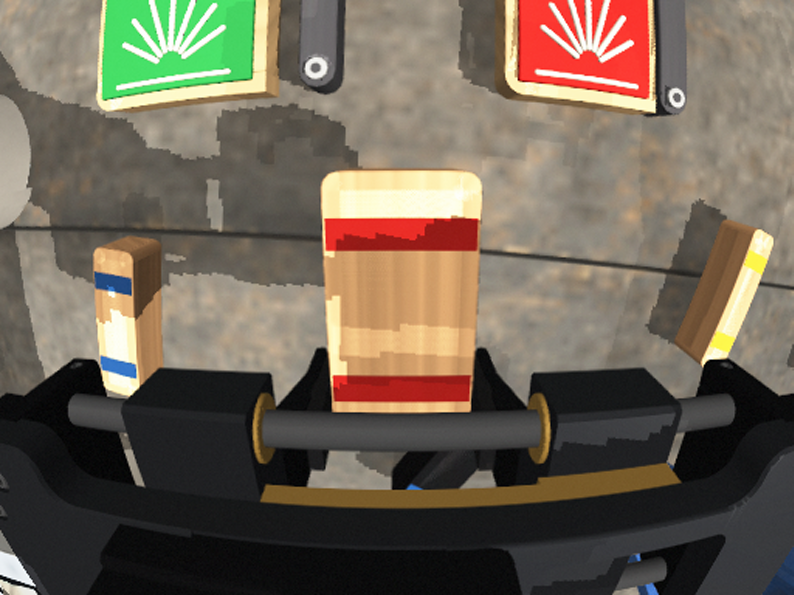

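The view (1.55×) shows the 48 held straight with its front edge at row 172. The rail-end screws are at (315,67) and (676,97), and the gap is between them and clear.

```bash
python3 - <<'E'
from h import *
im=cv2.imread('pics/w3.png'); P=json.load(open('w3.json'))
g=cv2.cvtColor(im,cv2.COLOR_BGR2GRAY); S=[]
for u,v in[(315/1.55,67/1.55),(676/1.55,97/1.55)]:
    u,v=int(u),int(v); w=g[v-8:v+9,u-8:u+9].astype(float); m=np.where(w>110,w-110,0); yy,xx=np.mgrid[-8:9,-8:9]; m[np.hypot(xx,yy)>7]=0
    c=(u+(m*xx).sum()/m.sum(), v+(m*yy).sum()/m.sum()); p=onplane('wrist',*c,.03,P); S.append(p); print(np.round(c,1),p.round(4))
d=S[1]-S[0]; yaw=np.arctan2(d[0],-d[1]); print('len',np.linalg.norm(d),'yaw',np.degrees(yaw))
X=np.array([np.cos(yaw),np.sin(yaw)]);Y=np.array([-X[1],X[0]])
O=(S[0][:2]+S[1][:2])/2+.041*X; print('frame origin',O.round(4))
print('corner',(O+.032*X+.08025*Y).round(4))
c,y,*r=stripes(im,'red',(200,130,320,270),P=P,z=.034+.0857-.008); print('48 held',c,y,r)
t=np.array(env.get_obs()['tool_pos'][:2]); 
for n,q in(('tcp',t),('48',c)): print(n,'in frame',(q-O)@X,(q-O)@Y)
E
```

```text
[203.2  43.1] [0.5784 0.1963 0.03  ]
[436.1  62.6] [0.5893 0.0159 0.03  ]
len 0.18071138883387672 yaw 3.482600286244796
frame origin [0.6248 0.1086]
corner [0.6518 0.1906]
48 held [0.4913 0.1501] 4.5 [array([2063, 1474], dtype=int32), [[258.5, 151.0], [258.6, 250.1]], np.float64(0.0505)]
tcp in frame -0.16409282138229314 0.0500397997519889
48 in frame -0.1307118237659702 0.04953268044583346
```

Call:
jog_arm(motion=[{"x": 0,"y": -0.25,"z": 2,"ax": 0,"ay": 0,"az": 1.0},{"x": 0,"y": 0,"z": 2,"ax": 0,"ay": 0,"az": 0},{"x": 0,"y": 0,"z": 2,"ax": 0,"ay": 0,"az": 0},{"x": 0,"y": 0,"z": 1.2,"ax": 0,"ay": 0,"az": 0},{"x": 0,"y": 0,"z": 0.4,"ax": 0,"ay": 0,"az": 0}])

```text
time_s: 6.8
tool_pos: [0.4604, 0.1512, 0.0117]
tool_rot: [-180.0, -0.0, 3.4]
force: [0.1, -0.1, -1.2]
grip_width: 0.0478
grasp_force: 25.0
```

Call:
jog_arm(motion=[{"x": 1,"y": 0,"z": 0,"ax": 0,"ay": 0,"az": 0},{"x": 1.2,"y": 0,"z": 0,"ax": 0,"ay": 0,"az": 0},{"x": 1.2,"y": 0,"z": 0,"ax": 0,"ay": 0,"az": 0},{"x": 1,"y": 0,"z": 0,"ax": 0,"ay": 0,"az": 0},{"x": 0.6,"y": 0,"z": 0,"ax": 0,"ay": 0,"az": 0}])

```text
time_s: 7.3
tool_pos: [0.5116, 0.1544, 0.0119]
tool_rot: [-180.0, -0.1, 3.4]
force: [0.7, 0.1, -1.3]
grip_width: 0.0478
grasp_force: 25.0
```

Call:
jog_arm(motion=[{"x": 0.8,"y": 0,"z": 0.1,"ax": 0,"ay": 0,"az": 0},{"x": 0.9,"y": 0,"z": 0.1,"ax": 0,"ay": 0,"az": 0},{"x": 0.9,"y": 0,"z": 0,"ax": 0,"ay": 0,"az": 0},{"x": 0.5,"y": 0,"z": 0,"ax": 0,"ay": 0,"az": 0},{"x": 0,"y": 0,"z": 0,"ax": 0,"ay": 0,"az": 0}])

```text
time_s: 7.8
tool_pos: [0.5415, 0.1562, 0.0095]
tool_rot: [-180.0, -0.0, 3.4]
force: [0.4, 1.2, -1.6]
grip_width: 0.0477
grasp_force: 25.0
```

Call:
jog_arm(motion=[{"x": 0,"y": -0.1,"z": 0,"ax": 0,"ay": 0,"az": 0},{"x": 0,"y": -0.1,"z": 0,"ax": 0,"ay": 0,"az": 0},{"x": 0,"y": 0,"z": 0,"ax": 0,"ay": 0,"az": 0},{"x": 0,"y": 0,"z": 0,"ax": 0,"ay": 0,"az": 0},{"x": 0,"y": 0,"z": 0,"ax": 0,"ay": 0,"az": 0}])

```text
time_s: 8.3
tool_pos: [0.5406, 0.1581, 0.0096]
tool_rot: [180.0, -0.0, 3.4]
force: [-0.0, 0.3, -1.4]
grip_width: 0.0474
grasp_force: 25.0
```

```bash
python3 - <<'E'
from h import *
im,P=snap('wrist','w4'); o=env.get_obs(); print(o['tool_pos'],o['tool_rot'],o['force'],o['wrist_torque'])
cv2.imwrite('pics/w4b.png',cv2.resize(im[0:290,130:400],None,fx=2.05,fy=2.05,interpolation=cv2.INTER_CUBIC))
E
```

```text
[0.54061225 0.15805526 0.00954369] [ 1.79987580e+02 -1.72504742e-03  3.43694733e+00] [ 0.13079315  0.25945205 -1.6098342 ] [0.01265768 0.06975498 0.0356181 ]
```

View pics/w4b.png

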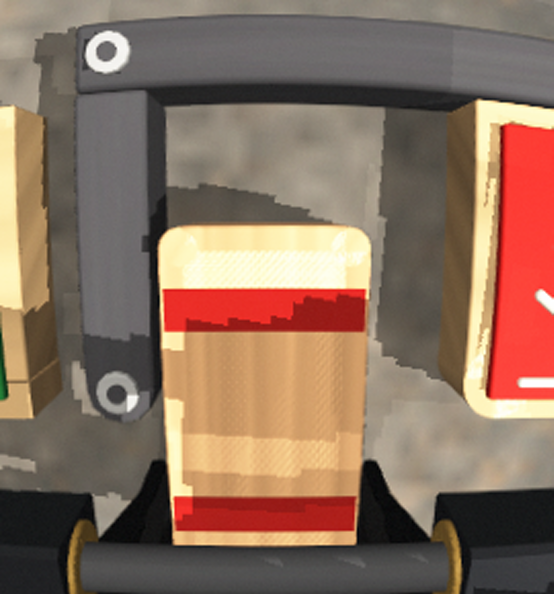

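The 48 sits just right of the left rail and isn't touching it. Rail screws are at (107,52) and (118,393) in the crop. I'll measure the clearance from them.

```bash
python3 - <<'E'
from h import *
P=json.load(open('w4.json')); im=cv2.imread('pics/w4.png')
f=lambda u,v,z: onplane('wrist',130+u/2.05,v/2.05,z,P)[:2]
b,a=f(107,52,.03),f(118,393,.03); d=b-a; yaw=np.arctan2(d[1],d[0]); print(a.round(4),b.round(4),np.linalg.norm(d),'yaw',np.degrees(yaw))
X=d/np.linalg.norm(d);Y=np.array([-X[1],X[0]])
c,y,*r=stripes(im,'red',(200,120,330,270),P=P,z=.0355); print('48',c,y,r)
print('lateral centre->screw line',(a-c)@Y,'clear',(a-c)@Y-.009-.024,'long: to home',(b-c)@X-.009-.045)
E
```

```text
[0.577 0.196] [0.66   0.2012] 0.08316146725436252 yaw 3.6328478106004596
48 [0.5749 0.1597] 3.5 [array([2061, 1474], dtype=int32), [[258.5, 151.0], [258.6, 250.1]], np.float64(0.0515)]
lateral centre->screw line 0.036042853311435016 clear 0.003042853311435015 long: to home 0.03358556940995064
```

Call:
jog_arm(motion=[{"x": 0.4,"y": -0.1,"z": 0,"ax": 0,"ay": 0,"az": 0},{"x": 0.5,"y": -0.1,"z": 0,"ax": 0,"ay": 0,"az": 0},{"x": 0.4,"y": 0,"z": 0,"ax": 0,"ay": 0,"az": 0},{"x": 0.2,"y": 0,"z": 0,"ax": 0,"ay": 0,"az": 0},{"x": 0,"y": 0,"z": 0,"ax": 0,"ay": 0,"az": 0}])

```text
time_s: 8.85
tool_pos: [0.5559, 0.161, 0.0094]
tool_rot: [-180.0, -0.0, 3.4]
force: [0.8, 0.1, -2.1]
grip_width: 0.0479
grasp_force: 25.0
```

Call:
jog_arm(motion=[{"x": 0,"y": -0.05,"z": 0,"ax": 0,"ay": 0,"az": 0},{"x": 0,"y": 0,"z": 0,"ax": 0,"ay": 0,"az": 0},{"x": 0,"y": 0,"z": 0,"ax": 0,"ay": 0,"az": 0},{"x": 0,"y": 0,"z": 0,"ax": 0,"ay": 0,"az": 0},{"x": 0,"y": 0,"z": 0,"ax": 0,"ay": 0,"az": 0}])

```text
time_s: 9.35
tool_pos: [0.5554, 0.1615, 0.0095]
tool_rot: [180.0, 0.0, 3.4]
force: [0.3, 0.2, -1.8]
grip_width: 0.0482
grasp_force: 25.0
```

Call:
jog_arm(motion=[{"x": 0,"y": -0.05,"z": 0,"ax": 0,"ay": 0,"az": 0},{"x": 0,"y": 0,"z": 0,"ax": 0,"ay": 0,"az": 0},{"x": 0,"y": 0,"z": 0,"ax": 0,"ay": 0,"az": 0},{"x": 0,"y": 0,"z": 0,"ax": 0,"ay": 0,"az": 0},{"x": 0,"y": 0,"z": 0,"ax": 0,"ay": 0,"az": 0}])

```text
time_s: 9.85
tool_pos: [0.5554, 0.162, 0.0095]
tool_rot: [180.0, 0.0, 3.4]
force: [-0.9, 0.5, -1.7]
grip_width: 0.0483
grasp_force: 25.0
```

Still no contact, so I'll keep nudging.

Call:
jog_arm(motion=[{"x": 0,"y": -0.05,"z": 0,"ax": 0,"ay": 0,"az": 0},{"x": 0,"y": 0,"z": 0,"ax": 0,"ay": 0,"az": 0},{"x": 0,"y": 0,"z": 0,"ax": 0,"ay": 0,"az": 0},{"x": 0,"y": 0,"z": 0,"ax": 0,"ay": 0,"az": 0},{"x": 0,"y": 0,"z": 0,"ax": 0,"ay": 0,"az": 0}])

```text
time_s: 10.35
tool_pos: [0.5554, 0.162, 0.0095]
tool_rot: [180.0, 0.0, 3.4]
force: [-0.9, -2.8, 0.0]
grip_width: 0.0476
grasp_force: 25.0
```

Call:
jog_arm(motion=[{"x": 0,"y": -0.03,"z": 0,"ax": 0,"ay": 0,"az": 0},{"x": 0,"y": 0,"z": 0,"ax": 0,"ay": 0,"az": 0},{"x": 0,"y": 0,"z": 0,"ax": 0,"ay": 0,"az": 0},{"x": 0,"y": 0,"z": 0,"ax": 0,"ay": 0,"az": 0},{"x": 0,"y": 0,"z": 0,"ax": 0,"ay": 0,"az": 0}])

```text
time_s: 10.85
tool_pos: [0.5554, 0.162, 0.0094]
tool_rot: [179.9, 0.0, 3.4]
force: [-1.0, -5.2, 1.3]
grip_width: 0.0473
grasp_force: 25.0
```

Call:
jog_arm(motion=[{"x": 0,"y": 0.1,"z": 0.1,"ax": 0,"ay": 0,"az": 0},{"x": 0,"y": 0,"z": 0,"ax": 0,"ay": 0,"az": 0},{"x": 0,"y": 0,"z": 0,"ax": 0,"ay": 0,"az": 0},{"x": 0,"y": 0,"z": 0,"ax": 0,"ay": 0,"az": 0},{"x": 0,"y": 0,"z": 0,"ax": 0,"ay": 0,"az": 0}])

```text
time_s: 11.35
tool_pos: [0.5557, 0.162, 0.0085]
tool_rot: [-180.0, -0.0, 3.4]
force: [1.6, -3.2, -1.7]
grip_width: 0.0479
grasp_force: 25.0
```

Call:
jog_arm(motion=[{"x": 0,"y": 0,"z": 0,"ax": 0,"ay": 0,"az": 0},{"x": 0,"y": 0,"z": 0,"ax": 0,"ay": 0,"az": 0},{"x": 0,"y": 0,"z": 0,"ax": 0,"ay": 0,"az": 0},{"x": -0.5,"y": 0,"z": 0,"ax": 0,"ay": 0,"az": 0},{"x": -1.5,"y": 0,"z": 0,"ax": 0,"ay": 0,"az": 0}], claw=0.5)

```text
time_s: 11.85
tool_pos: [0.5361, 0.1611, 0.0087]
tool_rot: [-179.9, -0.1, 3.4]
force: [-0.4, -0.2, 1.2]
grip_width: 0.065
grasp_force: 0.0
```

Call:
jog_arm(motion=[{"x": -2,"y": 0,"z": 0,"ax": 0,"ay": 0,"az": 0},{"x": -0.5,"y": 0,"z": 0,"ax": 0,"ay": 0,"az": 0},{"x": 0,"y": 0,"z": 0,"ax": 0,"ay": 0,"az": 0},{"x": 0,"y": 0,"z": 0,"ax": 0,"ay": 0,"az": 0},{"x": 0,"y": 0,"z": 0,"ax": 0,"ay": 0,"az": 0}])

```text
time_s: 12.35
tool_pos: [0.5116, 0.1592, 0.0087]
tool_rot: [-180.0, -0.1, 3.4]
force: [-0.6, -0.9, -0.8]
grip_width: 0.0651
grasp_force: 0.0
```

Call:
jog_arm(motion=[{"x": 0,"y": 0,"z": 0,"ax": 0,"ay": 0,"az": 0},{"x": 0,"y": 0,"z": 0,"ax": 0,"ay": 0,"az": 0},{"x": 0,"y": 0,"z": 0,"ax": 0,"ay": 0,"az": 0},{"x": 0,"y": 0,"z": 0,"ax": 0,"ay": 0,"az": 0},{"x": 0,"y": 0,"z": 0,"ax": 0,"ay": 0,"az": 0}], claw=-1)

```text
time_s: 12.85
tool_pos: [0.5106, 0.1591, 0.0085]
tool_rot: [180.0, 0.0, 3.4]
force: [0.9, -0.3, -0.4]
grip_width: 0.0331
grasp_force: 0.0
```

Call:
jog_arm(motion=[{"x": 0,"y": 0,"z": 0,"ax": 0,"ay": 0,"az": 0},{"x": 0,"y": 0,"z": 0,"ax": 0,"ay": 0,"az": 0},{"x": 0,"y": 0,"z": 0,"ax": 0,"ay": 0,"az": 0},{"x": 0,"y": 0,"z": 0,"ax": 0,"ay": 0,"az": 0},{"x": 0,"y": 0,"z": 0,"ax": 0,"ay": 0,"az": 0}])

```text
time_s: 13.35
tool_pos: [0.5106, 0.1591, 0.0085]
tool_rot: [180.0, 0.0, 3.4]
force: [0.5, -0.2, -0.4]
grip_width: 0.0013
grasp_force: 0.0
```

```bash
python3 - <<'E'
from h import *
im,P=snap('wrist','w5'); o=env.get_obs(); print(o['tool_pos'],o['grip_width'],o['force'])
print(stripes(im,'red',(200,40,330,290),P=P))
E
```

```text
[0.51057579 0.15908088 0.0085203 ] 0.0009045502319398658 [-0.10079926 -0.3782321   0.42202421]
(array([0.5898, 0.1635]), np.float64(3.3), array([2131, 2038], dtype=int32), [[258.4, 53.4], [258.2, 165.0]], np.float64(0.0519))
```

Call:
jog_arm(motion=[{"x": 0.5,"y": 0,"z": 0,"ax": 0,"ay": 0,"az": 0},{"x": 0.6,"y": 0,"z": 0,"ax": 0,"ay": 0,"az": 0},{"x": 0.6,"y": 0,"z": 0,"ax": 0,"ay": 0,"az": 0},{"x": 0.4,"y": 0,"z": 0,"ax": 0,"ay": 0,"az": 0},{"x": 0.3,"y": 0,"z": 0,"ax": 0,"ay": 0,"az": 0}])

```text
time_s: 13.9
tool_pos: [0.5347, 0.1606, 0.0084]
tool_rot: [180.0, 0.0, 3.4]
force: [-1.6, 0.3, 0.8]
grip_width: 0.0004
grasp_force: 0.6
```

Call:
jog_arm(motion=[{"x": 0.2,"y": 0,"z": 0,"ax": 0,"ay": 0,"az": 0},{"x": 0.2,"y": 0,"z": 0,"ax": 0,"ay": 0,"az": 0},{"x": 0.2,"y": 0,"z": 0,"ax": 0,"ay": 0,"az": 0},{"x": 0.2,"y": 0,"z": 0,"ax": 0,"ay": 0,"az": 0},{"x": 0.2,"y": 0,"z": 0,"ax": 0,"ay": 0,"az": 0}])

```text
time_s: 14.4
tool_pos: [0.5446, 0.1612, 0.0085]
tool_rot: [180.0, 0.0, 3.4]
force: [-0.7, 0.8, 0.3]
grip_width: 0.0006
grasp_force: 0.3
```

```bash
python3 - <<'E'
from h import *
im,P=snap('wrist','w6'); o=env.get_obs(); print(o['tool_pos'],o['grip_width'],o['force'])
print(stripes(im,'red',(200,40,330,290),P=P))
E
```

```text
[0.54500694 0.16117348 0.0085359 ] 0.0005122748226982337 [ 0.62153432  0.599591   -0.22512364]
(array([0.6013, 0.1641]), np.float64(3.4), array([2144, 1769], dtype=int32), [[258.6, 102.0], [258.5, 209.9]], np.float64(0.0519))
```

Call:
jog_arm(motion=[{"x": 0.1,"y": 0,"z": 0,"ax": 0,"ay": 0,"az": 0},{"x": 0.1,"y": 0,"z": 0,"ax": 0,"ay": 0,"az": 0},{"x": 0.1,"y": 0,"z": 0,"ax": 0,"ay": 0,"az": 0},{"x": 0.1,"y": 0,"z": 0,"ax": 0,"ay": 0,"az": 0},{"x": 0.1,"y": 0,"z": 0,"ax": 0,"ay": 0,"az": 0}])

```text
time_s: 14.95
tool_pos: [0.5495, 0.1614, 0.0085]
tool_rot: [180.0, 0.0, 3.4]
force: [-0.6, -0.6, 0.2]
grip_width: 0.0002
grasp_force: 0.7
```

Call:
jog_arm(motion=[{"x": 0.05,"y": 0,"z": 0,"ax": 0,"ay": 0,"az": 0},{"x": 0.05,"y": 0,"z": 0,"ax": 0,"ay": 0,"az": 0},{"x": 0,"y": 0,"z": 0,"ax": 0,"ay": 0,"az": 0},{"x": 0,"y": 0,"z": 0,"ax": 0,"ay": 0,"az": 0},{"x": 0,"y": 0,"z": 0,"ax": 0,"ay": 0,"az": 0}])

```text
time_s: 15.45
tool_pos: [0.5506, 0.1615, 0.0085]
tool_rot: [180.0, -0.0, 3.4]
force: [-0.4, -0.2, 0.1]
grip_width: 0.0003
grasp_force: 0.2
```

Call:
jog_arm(motion=[{"x": 0.05,"y": 0,"z": 0,"ax": 0,"ay": 0,"az": 0},{"x": 0.05,"y": 0,"z": 0,"ax": 0,"ay": 0,"az": 0},{"x": 0,"y": 0,"z": 0,"ax": 0,"ay": 0,"az": 0},{"x": 0,"y": 0,"z": 0,"ax": 0,"ay": 0,"az": 0},{"x": 0,"y": 0,"z": 0,"ax": 0,"ay": 0,"az": 0}])

```text
time_s: 15.95
tool_pos: [0.551, 0.1616, 0.0084]
tool_rot: [180.0, 0.1, 3.4]
force: [-3.9, 0.1, 2.6]
grip_width: 0.0006
grasp_force: 1.8
```

Call:
jog_arm(motion=[{"x": 0.05,"y": 0,"z": 0,"ax": 0,"ay": 0,"az": 0},{"x": 0,"y": 0,"z": 0,"ax": 0,"ay": 0,"az": 0},{"x": 0,"y": 0,"z": 0,"ax": 0,"ay": 0,"az": 0},{"x": 0,"y": 0,"z": 0,"ax": 0,"ay": 0,"az": 0},{"x": 0,"y": 0,"z": 0,"ax": 0,"ay": 0,"az": 0}])

```text
time_s: 16.45
tool_pos: [0.551, 0.1615, 0.0084]
tool_rot: [180.0, 0.1, 3.4]
force: [-5.1, -1.3, 3.3]
grip_width: 0.0004
grasp_force: 2.6
```

Call:
jog_arm(motion=[{"x": -0.6,"y": 0,"z": 0,"ax": 0,"ay": 0,"az": 0},{"x": -2,"y": 0,"z": 0,"ax": 0,"ay": 0,"az": 0},{"x": -2,"y": 0,"z": -2,"ax": 0,"ay": 0,"az": 0},{"x": -1,"y": 0,"z": -4,"ax": 0,"ay": 0,"az": 0},{"x": 0,"y": 0,"z": -5,"ax": 0,"ay": 0,"az": 0}], claw=1)

```text
time_s: 16.95
tool_pos: [0.4936, 0.1578, 0.1179]
tool_rot: [179.9, 0.2, 3.5]
force: [0.9, -0.8, 0.3]
grip_width: 0.0325
grasp_force: 0.0
```

```bash
python3 - <<'E'
from h import *
im,P=snap('wrist','w7'); o=env.get_obs(); print(o['tool_pos'],o['tool_rot'],o['qpos'].round(),o['force'])
print(stripes(im,'red',(200,0,320,290),P=P))
u,v=proj('wrist',(.4419,.3085,.034),P); print(u,v)
print(stripes(im,'blue',(0,60,170,270),P=P))
E
```

```text
[0.50010575 0.16043976 0.12734695] [-179.96963054   -0.70488405    3.53470442] [  25.   12.  -50.  107.   10.   65. -115.] [3.1443539  3.10486718 4.35453423]
(array([0.6076, 0.1642]), np.float64(3.6), array([651, 630], dtype=int32), [[258.5, 94.7], [258.4, 33.1]], np.float64(0.0519))
106.44253341452568 236.99334526278943
(array([0.4431, 0.3134]), np.float64(-14.8), array([194,  34], dtype=int32), [[104.6, 213.3], [100.6, 255.8]], np.float64(0.0515))
```

Call:
jog_arm(motion=[{"x": 0,"y": 0,"z": -5,"ax": 0,"ay": 0,"az": 0},{"x": -2,"y": -3.9,"z": -2,"ax": 0,"ay": 0,"az": 0},{"x": -2,"y": -3.9,"z": 0,"ax": 0,"ay": 0,"az": 0},{"x": -2,"y": -3.9,"z": 0,"ax": 0,"ay": 0,"az": 0},{"x": -2,"y": -3.8,"z": 0,"ax": 0,"ay": 0,"az": 4.5}])

```text
time_s: 17.5
tool_pos: [0.407, 0.3099, 0.1891]
tool_rot: [-179.9, -0.2, -1.2]
force: [0.3, -0.1, 0.7]
grip_width: 0.0765
grasp_force: 0.0
```

Call:
jog_arm(motion=[{"x": 0,"y": 0,"z": 0,"ax": 0,"ay": 0,"az": 4.5},{"x": 0,"y": 0,"z": 2,"ax": 0,"ay": 0,"az": 0},{"x": 0,"y": 0,"z": 2,"ax": 0,"ay": 0,"az": 0},{"x": 0,"y": 0,"z": 0,"ax": 0,"ay": 0,"az": 0},{"x": 0,"y": 0,"z": 0,"ax": 0,"ay": 0,"az": 0}])

```text
time_s: 18.0
tool_pos: [0.4073, 0.3085, 0.1488]
tool_rot: [-180.0, -0.0, -5.6]
force: [-0.4, 1.2, -0.2]
grip_width: 0.0868
grasp_force: 0.0
```

```bash
python3 - <<'E'
from h import *
im,P=snap('wrist','w8'); o=env.get_obs(); print(o['tool_pos'],o['tool_rot'],o['qpos'].round())
u,v=proj('wrist',(.4419,.3085,.034),P); print(u,v)
print(stripes(im,'blue',(int(u-50),max(0,int(v-90)),int(u+50),int(v+90)),P=P))
E=np.array(P['extrinsics']); print('cam',(-E[:3,:3].T@E[:3,3]).round(3))
# mug rim: scene view left/right extremes & side view
print('mug rim',tri((252,241),(343,202)))
E
```

```text
[0.40758695 0.30870009 0.14934449] [-1.79934232e+02 -8.23108669e-02 -5.56305493e+00] [  13.   10.  -57.  107.    9.   68. -143.]
254.59848365222538 153.08704126343986
(array([0.4421, 0.3089]), np.float64(-5.5), array([266, 235], dtype=int32), [[254.1, 125.6], [254.3, 179.4]], np.float64(0.0518))
cam [0.49  0.3   0.311]
mug rim (array([0.29 , 0.327, 0.084]), np.float64(0.004))
```

Call:
jog_arm(motion=[{"x": 0.4,"y": -0.3,"z": 3.8,"ax": 0,"ay": 0,"az": 0},{"x": 0,"y": 0,"z": 4,"ax": 0,"ay": 0,"az": 0},{"x": 0,"y": 0,"z": 3,"ax": 0,"ay": 0,"az": 0},{"x": 0,"y": 0,"z": 2,"ax": 0,"ay": 0,"az": 0},{"x": 0,"y": 0,"z": 1.2,"ax": 0,"ay": 0,"az": 0}])

```text
time_s: 18.55
tool_pos: [0.4115, 0.3107, 0.0078]
tool_rot: [-180.0, 0.0, -5.6]
force: [0.2, 0.3, 0.2]
grip_width: 0.087
grasp_force: 0.0
```

Call:
jog_arm(motion=[{"x": 0,"y": 0,"z": 0,"ax": 0,"ay": 0,"az": 0},{"x": 0,"y": 0,"z": 0,"ax": 0,"ay": 0,"az": 0},{"x": 0,"y": 0,"z": 0,"ax": 0,"ay": 0,"az": 0},{"x": 0,"y": 0,"z": 0,"ax": 0,"ay": 0,"az": 0},{"x": 0,"y": 0,"z": 0,"ax": 0,"ay": 0,"az": 0}], claw=-1, squeeze=15)

```text
time_s: 19.05
tool_pos: [0.4118, 0.311, 0.0093]
tool_rot: [-180.0, -0.1, -5.6]
force: [0.1, -0.4, -0.6]
grip_width: 0.0548
grasp_force: 0.0
```

Call:
jog_arm(motion=[{"x": 0,"y": 0,"z": 0,"ax": 0,"ay": 0,"az": 0},{"x": 0,"y": 0,"z": 0,"ax": 0,"ay": 0,"az": 0},{"x": 0,"y": 0,"z": 0,"ax": 0,"ay": 0,"az": 0},{"x": 0,"y": 0,"z": 0,"ax": 0,"ay": 0,"az": 0},{"x": 0,"y": 0,"z": 0,"ax": 0,"ay": 0,"az": 0}])

```text
time_s: 19.55
tool_pos: [0.4112, 0.3108, 0.0085]
tool_rot: [-180.0, 0.0, -5.6]
force: [-0.5, 0.2, 0.3]
grip_width: 0.0282
grasp_force: 14.8
```

Call:
jog_arm(motion=[{"x": 0,"y": 0,"z": 0,"ax": 0,"ay": 0,"az": 0},{"x": 0,"y": 0,"z": 0,"ax": 0,"ay": 0,"az": 0},{"x": 0,"y": 0,"z": 0,"ax": 0,"ay": 0,"az": 0},{"x": 0,"y": 0,"z": 0,"ax": 0,"ay": 0,"az": 0},{"x": 0,"y": 0,"z": 0,"ax": 0,"ay": 0,"az": 0}], squeeze=25)

```text
time_s: 20.05
tool_pos: [0.4112, 0.3109, 0.0085]
tool_rot: [-180.0, 0.0, -5.6]
force: [-0.3, 0.4, 1.1]
grip_width: 0.0279
grasp_force: 24.8
```

Call:
jog_arm(motion=[{"x": 0,"y": 0,"z": -2.5,"ax": 0,"ay": 0,"az": 0},{"x": 0,"y": 0,"z": -5,"ax": 0,"ay": 0,"az": 0},{"x": 0,"y": 0,"z": -4.5,"ax": 0,"ay": 0,"az": 0},{"x": 1.6,"y": 3.7,"z": 0,"ax": 0,"ay": 0,"az": 0},{"x": 1.6,"y": 3.7,"z": 0,"ax": 0,"ay": 0,"az": 0}])

```text
time_s: 20.55
tool_pos: [0.4365, 0.2346, 0.1301]
tool_rot: [-180.0, -0.2, -5.4]
force: [1.3, -0.3, -1.4]
grip_width: 0.0276
grasp_force: 24.8
```

Call:
jog_arm(motion=[{"x": 1.6,"y": 3.7,"z": 0,"ax": 0,"ay": 0,"az": 0},{"x": 1.5,"y": 3.7,"z": 0,"ax": 0,"ay": 0,"az": 0},{"x": 1.5,"y": 3.8,"z": 0,"ax": 0,"ay": 0,"az": -4.5},{"x": 0,"y": 0,"z": 2,"ax": 0,"ay": 0,"az": -4.6},{"x": 0,"y": 0,"z": 2,"ax": 0,"ay": 0,"az": 0}])

```text
time_s: 21.05
tool_pos: [0.4715, 0.116, 0.0882]
tool_rot: [179.9, -0.1, 3.4]
force: [-0.5, 0.5, -0.3]
grip_width: 0.0278
grasp_force: 24.8
```

Call:
jog_arm(motion=[{"x": 0,"y": 0,"z": 0,"ax": 0,"ay": 0,"az": 0},{"x": 0,"y": 0,"z": 0,"ax": 0,"ay": 0,"az": 0},{"x": 0,"y": 0,"z": 0,"ax": 0,"ay": 0,"az": 0},{"x": 0,"y": 0,"z": 0,"ax": 0,"ay": 0,"az": 0},{"x": 0,"y": 0,"z": 0,"ax": 0,"ay": 0,"az": 0}])

```text
time_s: 21.55
tool_pos: [0.4713, 0.1184, 0.0893]
tool_rot: [180.0, -0.1, 3.6]
force: [0.5, -0.1, -1.3]
grip_width: 0.0279
grasp_force: 24.8
```

```bash
python3 - <<'E'
from h import *
im,P=snap('wrist','w9'); o=env.get_obs(); t=o['tool_pos'];print(t,o['tool_rot'],o['grip_width'])
X=np.array([np.cos(np.radians(3.5)),np.sin(np.radians(3.5))]);Y=np.array([-X[1],X[0]])
s=t[2]-.0085
c,y,*r=stripes(im,'blue',(200,90,320,290),P=P,z=.034+s); print('28',c,y,r); d,y2,*r2=stripes(im,'red',(170,0,270,75),P=P); print('48',d,y2,r2)
print('tcp X,Y',t[:2]@X,t[:2]@Y,'28',c@X,c@Y,'48',d@X,d@Y)
cv2.imwrite('pics/w9b.png',cv2.resize(im[0:290,130:400],None,fx=2.05,fy=2.05,interpolation=cv2.INTER_CUBIC))
E
```

```text
[0.47112056 0.1182522  0.08905953] [ 1.79979716e+02 -5.26697578e-02  3.55462630e+00] 0.027778502941203164
28 [0.5022 0.1204] 4.5 [array([1074,  768], dtype=int32), [[256.4, 157.3], [258.4, 255.4]], np.float64(0.0519)]
48 [0.6056 0.167 ] 11.4 [array([788, 159], dtype=int32), [[206.6, 62.0], [198.3, 1.1]], np.float64(0.0488)]
tcp X,Y 0.4774609485081048 0.08927041248999104 28 0.5086135399274583 0.08951685317558765 48 0.6146655400266038 0.12971751579414245
```

View pics/w9b.png

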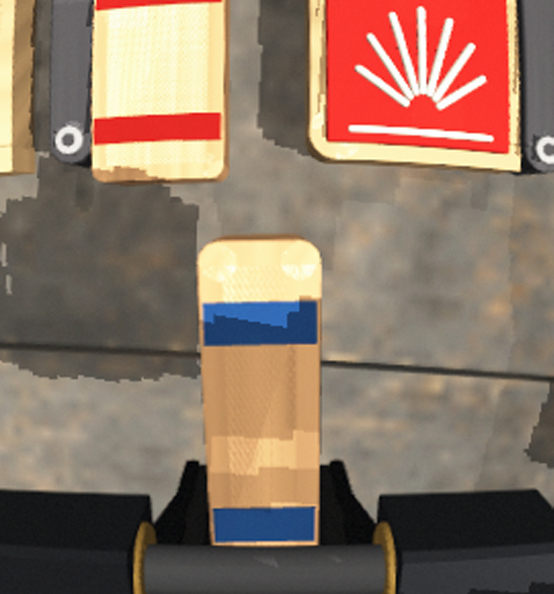

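The 28 is held in front of the opening between the 48 (right edge column 227) and the block (left edge column 312). It's tilted about 1° to the left, so I'll correct that, lower it and go in.

Call:
jog_arm(motion=[{"x": 0,"y": 0.08,"z": 2,"ax": 0,"ay": 0,"az": 1.0},{"x": 0,"y": 0,"z": 2.5,"ax": 0,"ay": 0,"az": 0},{"x": 0,"y": 0,"z": 2,"ax": 0,"ay": 0,"az": 0},{"x": 0,"y": 0,"z": 1.1,"ax": 0,"ay": 0,"az": 0},{"x": 0,"y": 0,"z": 0.2,"ax": 0,"ay": 0,"az": 0}])

```text
time_s: 22.1
tool_pos: [0.47, 0.1172, 0.0096]
tool_rot: [-180.0, 0.1, 2.5]
force: [0.3, 0.6, -0.4]
grip_width: 0.0275
grasp_force: 24.8
```

Call:
jog_arm(motion=[{"x": 0.4,"y": 0,"z": 0,"ax": 0,"ay": 0,"az": 0},{"x": 0.4,"y": -0.01,"z": 0,"ax": 0,"ay": 0,"az": 0},{"x": 0.4,"y": -0.01,"z": 0,"ax": 0,"ay": 0,"az": 0},{"x": 0.3,"y": 0,"z": 0,"ax": 0,"ay": 0,"az": 0},{"x": 0,"y": 0,"z": 0,"ax": 0,"ay": 0,"az": 0}])

```text
time_s: 22.6
tool_pos: [0.4868, 0.1182, 0.011]
tool_rot: [-180.0, -0.1, 2.5]
force: [-1.2, -0.2, -1.5]
grip_width: 0.0279
grasp_force: 24.8
```

```bash
python3 - <<'E'
from h import *
im,P=snap('wrist','w10'); o=env.get_obs(); t=o['tool_pos'];print(t,o['tool_rot'],o['force'])
X=np.array([np.cos(np.radians(3.5)),np.sin(np.radians(3.5))]);Y=np.array([-X[1],X[0]])
c,y,*r=stripes(im,'blue',(200,90,320,290),P=P,z=.0355); print('28',c,y,r); d,y2,*r2=stripes(im,'red',(160,0,248,140),P=P); print('48',d,y2,r2)
print('tcp X,Y',t[:2]@X,t[:2]@Y,'28',c@X,c@Y,'48',d@X,d@Y)
cv2.imwrite('pics/w10b.png',cv2.resize(im[0:290,130:400],None,fx=2.05,fy=2.05,interpolation=cv2.INTER_CUBIC))
g=cv2.cvtColor(im,cv2.COLOR_BGR2HSV)
for v in(60,75,90): print(v,[''.join('R' if (h<8 or h>172) and s>110 else 'W' if vv>150 else '.' for h,s,vv in g[v,180:340])])
E
```

```text
[0.486235   0.11822226 0.0107832 ] [-1.79997313e+02 -2.45570066e-02  2.52798400e+00] [ 0.32010516  0.35106804 -0.64245182]
28 [0.5174 0.1197] 3.4 [array([1078,  762], dtype=int32), [[256.5, 157.4], [258.3, 255.4]], np.float64(0.0522)]Traceback (most recent call last):
  File "<stdin>", line 4, in <module>
  File "h.py", line 31, in stripes
    p=[onplane(n,*c[i],z,P) for i in o]; d=p[0]-p[1]
                                                ~^^^
IndexError: list index out of range
```

Call:
jog_arm(motion=[{"x": 0.3,"y": -0.01,"z": 0.05,"ax": 0,"ay": 0,"az": 0},{"x": 0.3,"y": 0,"z": 0.05,"ax": 0,"ay": 0,"az": 0},{"x": 0.3,"y": -0.01,"z": 0,"ax": 0,"ay": 0,"az": 0},{"x": 0.3,"y": 0,"z": 0,"ax": 0,"ay": 0,"az": 0},{"x": 0,"y": 0,"z": 0,"ax": 0,"ay": 0,"az": 0}])

```text
time_s: 23.15
tool_pos: [0.4984, 0.119, 0.0096]
tool_rot: [-180.0, -0.0, 2.5]
force: [-0.2, 0.5, 0.4]
grip_width: 0.0283
grasp_force: 24.8
```

Call:
jog_arm(motion=[{"x": 0.2,"y": 0,"z": 0,"ax": 0,"ay": 0,"az": 0},{"x": 0.2,"y": -0.01,"z": 0,"ax": 0,"ay": 0,"az": 0},{"x": 0.2,"y": 0,"z": 0,"ax": 0,"ay": 0,"az": 0},{"x": 0.2,"y": 0,"z": 0,"ax": 0,"ay": 0,"az": 0},{"x": 0,"y": 0,"z": 0,"ax": 0,"ay": 0,"az": 0}])

```text
time_s: 23.65
tool_pos: [0.5061, 0.1194, 0.0096]
tool_rot: [-180.0, -0.0, 2.5]
force: [0.3, 0.2, -1.0]
grip_width: 0.0278
grasp_force: 24.8
```

Call:
jog_arm(motion=[{"x": 0.2,"y": 0,"z": 0,"ax": 0,"ay": 0,"az": 0},{"x": 0.2,"y": -0.01,"z": 0,"ax": 0,"ay": 0,"az": 0},{"x": 0.2,"y": 0,"z": 0,"ax": 0,"ay": 0,"az": 0},{"x": 0.2,"y": 0,"z": 0,"ax": 0,"ay": 0,"az": 0},{"x": 0,"y": 0,"z": 0,"ax": 0,"ay": 0,"az": 0}])

```text
time_s: 24.15
tool_pos: [0.5141, 0.1198, 0.0095]
tool_rot: [-180.0, -0.0, 2.5]
force: [0.3, -0.1, -1.0]
grip_width: 0.0278
grasp_force: 24.8
```

Call:
jog_arm(motion=[{"x": 0.2,"y": 0,"z": 0,"ax": 0,"ay": 0,"az": 0},{"x": 0.2,"y": -0.01,"z": 0,"ax": 0,"ay": 0,"az": 0},{"x": 0.2,"y": 0,"z": 0,"ax": 0,"ay": 0,"az": 0},{"x": 0.2,"y": -0.01,"z": 0,"ax": 0,"ay": 0,"az": 0},{"x": 0,"y": 0,"z": 0,"ax": 0,"ay": 0,"az": 0}])

```text
time_s: 24.65
tool_pos: [0.5221, 0.1204, 0.0095]
tool_rot: [-180.0, -0.0, 2.5]
force: [1.0, 0.1, -1.0]
grip_width: 0.0277
grasp_force: 24.8
```

Call:
jog_arm(motion=[{"x": 0.2,"y": 0,"z": 0,"ax": 0,"ay": 0,"az": 0},{"x": 0.2,"y": -0.01,"z": 0,"ax": 0,"ay": 0,"az": 0},{"x": 0.2,"y": 0,"z": 0,"ax": 0,"ay": 0,"az": 0},{"x": 0.2,"y": -0.01,"z": 0,"ax": 0,"ay": 0,"az": 0},{"x": 0,"y": 0,"z": 0,"ax": 0,"ay": 0,"az": 0}])

```text
time_s: 25.15
tool_pos: [0.5301, 0.1209, 0.0096]
tool_rot: [-180.0, -0.0, 2.5]
force: [0.2, 0.3, -1.5]
grip_width: 0.028
grasp_force: 24.8
```

Call:
jog_arm(motion=[{"x": 0.2,"y": 0,"z": 0,"ax": 0,"ay": 0,"az": 0},{"x": 0.2,"y": -0.01,"z": 0,"ax": 0,"ay": 0,"az": 0},{"x": 0.2,"y": 0,"z": 0,"ax": 0,"ay": 0,"az": 0},{"x": 0.2,"y": -0.01,"z": 0,"ax": 0,"ay": 0,"az": 0},{"x": 0,"y": 0,"z": 0,"ax": 0,"ay": 0,"az": 0}])

```text
time_s: 25.65
tool_pos: [0.5381, 0.1215, 0.0095]
tool_rot: [-180.0, -0.0, 2.5]
force: [0.2, -1.0, -1.3]
grip_width: 0.0275
grasp_force: 24.8
```

Call:
jog_arm(motion=[{"x": 0.2,"y": 0,"z": 0,"ax": 0,"ay": 0,"az": 0},{"x": 0.2,"y": -0.01,"z": 0,"ax": 0,"ay": 0,"az": 0},{"x": 0.2,"y": 0,"z": 0,"ax": 0,"ay": 0,"az": 0},{"x": 0.1,"y": 0,"z": 0,"ax": 0,"ay": 0,"az": 0},{"x": 0,"y": 0,"z": 0.1,"ax": 0,"ay": 0,"az": 0}])

```text
time_s: 26.15
tool_pos: [0.545, 0.1219, 0.0086]
tool_rot: [-180.0, -0.0, 2.5]
force: [0.0, 0.2, -1.2]
grip_width: 0.028
grasp_force: 24.8
```

Call:
jog_arm(motion=[{"x": 0,"y": 0,"z": 0,"ax": 0,"ay": 0,"az": 0},{"x": 0,"y": 0,"z": 0,"ax": 0,"ay": 0,"az": 0},{"x": 0,"y": 0,"z": 0,"ax": 0,"ay": 0,"az": 0},{"x": -0.5,"y": 0,"z": 0,"ax": 0,"ay": 0,"az": 0},{"x": -1.5,"y": 0,"z": 0,"ax": 0,"ay": 0,"az": 0}], claw=0.1)

```text
time_s: 26.65
tool_pos: [0.5254, 0.1211, 0.0087]
tool_rot: [-180.0, -0.1, 2.5]
force: [-0.8, 0.5, -0.0]
grip_width: 0.0472
grasp_force: 0.0
```

Call:
jog_arm(motion=[{"x": -2,"y": 0,"z": 0,"ax": 0,"ay": 0,"az": 0},{"x": -0.5,"y": 0,"z": 0,"ax": 0,"ay": 0,"az": 0},{"x": 0,"y": 0,"z": 0,"ax": 0,"ay": 0,"az": -1.0},{"x": 0,"y": 0,"z": 0,"ax": 0,"ay": 0,"az": 0},{"x": 0,"y": 0,"z": 0,"ax": 0,"ay": 0,"az": 0}])

```text
time_s: 27.15
tool_pos: [0.5008, 0.1199, 0.0088]
tool_rot: [-180.0, -0.1, 3.5]
force: [-0.3, 0.1, 0.6]
grip_width: 0.048
grasp_force: 0.0
```

Call:
jog_arm(motion=[{"x": 0,"y": 0,"z": 0,"ax": 0,"ay": 0,"az": 0},{"x": 0,"y": 0,"z": 0,"ax": 0,"ay": 0,"az": 0},{"x": 0,"y": 0,"z": 0,"ax": 0,"ay": 0,"az": 0},{"x": 0,"y": 0,"z": 0,"ax": 0,"ay": 0,"az": 0},{"x": 0,"y": 0,"z": 0,"ax": 0,"ay": 0,"az": 0}], claw=-1)

```text
time_s: 27.65
tool_pos: [0.4998, 0.1199, 0.0085]
tool_rot: [180.0, 0.0, 3.5]
force: [-0.5, -0.1, -0.2]
grip_width: 0.0156
grasp_force: 0.0
```

Call:
jog_arm(motion=[{"x": 0,"y": 0,"z": 0,"ax": 0,"ay": 0,"az": 0},{"x": 0,"y": 0,"z": 0,"ax": 0,"ay": 0,"az": 0},{"x": 0,"y": 0,"z": 0,"ax": 0,"ay": 0,"az": 0},{"x": 0,"y": 0,"z": 0,"ax": 0,"ay": 0,"az": 0},{"x": 0,"y": 0,"z": 0,"ax": 0,"ay": 0,"az": 0}])

```text
time_s: 28.15
tool_pos: [0.4998, 0.1198, 0.0086]
tool_rot: [180.0, -0.0, 3.5]
force: [-0.3, 0.3, 0.7]
grip_width: 0.0004
grasp_force: 0.0
```

```bash
python3 - <<'E'
from h import *
im,P=snap('wrist','w11'); o=env.get_obs(); t=o['tool_pos'];print(t,o['tool_rot'],o['force'],o['grip_width'])
X=np.array([np.cos(np.radians(3.5)),np.sin(np.radians(3.5))]);Y=np.array([-X[1],X[0]])
c,y,*r=stripes(im,'blue',(200,20,320,290),P=P); print('28',c,y,r,c@X,c@Y); print('tcp',t[:2]@X,t[:2]@Y)
E
```

```text
[0.49975754 0.11987682 0.00850692] [1.79994528e+02 3.78024121e-04 3.54115350e+00] [-1.12377968  0.03281021 -0.27394662] 0.0002161628518819943
28 [0.576  0.1233] 3.8 [array([1197, 1026], dtype=int32), [[260.0, 60.0], [260.5, 171.0]], np.float64(0.0517)] 0.5824529288156431 0.08790606187333865
tcp 0.5061436994852945 0.0891437560378403
```

Call:
jog_arm(motion=[{"x": 0.4,"y": 0.05,"z": 0,"ax": 0,"ay": 0,"az": 0},{"x": 0.5,"y": 0,"z": 0,"ax": 0,"ay": 0,"az": 0},{"x": 0.5,"y": 0,"z": 0,"ax": 0,"ay": 0,"az": 0},{"x": 0.4,"y": 0,"z": 0,"ax": 0,"ay": 0,"az": 0},{"x": 0.2,"y": 0,"z": 0,"ax": 0,"ay": 0,"az": 0}])

```text
time_s: 28.7
tool_pos: [0.5202, 0.1207, 0.0085]
tool_rot: [-180.0, 0.0, 3.5]
force: [-1.1, 0.2, 0.3]
grip_width: 0.0004
grasp_force: 0.4
```

Call:
jog_arm(motion=[{"x": 0.2,"y": 0,"z": 0,"ax": 0,"ay": 0,"az": 0},{"x": 0.2,"y": 0,"z": 0,"ax": 0,"ay": 0,"az": 0},{"x": 0.2,"y": 0,"z": 0,"ax": 0,"ay": 0,"az": 0},{"x": 0.2,"y": 0,"z": 0,"ax": 0,"ay": 0,"az": 0},{"x": 0.2,"y": 0,"z": 0,"ax": 0,"ay": 0,"az": 0}])

```text
time_s: 29.2
tool_pos: [0.5298, 0.1212, 0.0084]
tool_rot: [180.0, 0.0, 3.5]
force: [-0.4, -0.1, -0.2]
grip_width: 0.0005
grasp_force: 0.2
```

Call:
jog_arm(motion=[{"x": 0.2,"y": 0,"z": 0,"ax": 0,"ay": 0,"az": 0},{"x": 0.2,"y": 0,"z": 0,"ax": 0,"ay": 0,"az": 0},{"x": 0.2,"y": 0,"z": 0,"ax": 0,"ay": 0,"az": 0},{"x": 0.2,"y": 0,"z": 0,"ax": 0,"ay": 0,"az": 0},{"x": 0.2,"y": 0,"z": 0,"ax": 0,"ay": 0,"az": 0}])

```text
time_s: 29.7
tool_pos: [0.5399, 0.1218, 0.0085]
tool_rot: [180.0, 0.0, 3.5]
force: [-1.1, -0.8, 0.7]
grip_width: 0.0006
grasp_force: 0.2
```

```bash
python3 - <<'E'
from h import *
im,P=snap('wrist','w12'); o=env.get_obs(); t=o['tool_pos'];print(t,o['tool_rot'],o['force'],o['grip_width'])
X=np.array([np.cos(np.radians(3.5)),np.sin(np.radians(3.5))]);Y=np.array([-X[1],X[0]])
c,y,*r=stripes(im,'blue',(200,20,320,290),P=P); print('28',c,y,r,c@X,c@Y); print('tcp',t[:2]@X,t[:2]@Y)
E
```

```text
[0.54024539 0.12188271 0.0085548 ] [-1.79994265e+02 -2.16993745e-02  3.52965309e+00] [ 0.07954614  0.0825     -0.95569278] 0.0004182187788823172
28 [0.5967 0.1245] 3.6 [array([1180,  937], dtype=int32), [[259.4, 102.0], [259.5, 209.5]], np.float64(0.0517)] 0.6031875773904177 0.08784011886307334
tcp 0.5466784822588098 0.088674185213164
```

Call:
jog_arm(motion=[{"x": 0.2,"y": 0,"z": 0,"ax": 0,"ay": 0,"az": 0},{"x": 0.2,"y": 0,"z": 0,"ax": 0,"ay": 0,"az": 0},{"x": 0.2,"y": 0,"z": 0,"ax": 0,"ay": 0,"az": 0},{"x": 0.2,"y": 0,"z": 0,"ax": 0,"ay": 0,"az": 0},{"x": 0.2,"y": 0,"z": 0,"ax": 0,"ay": 0,"az": 0}])

```text
time_s: 30.25
tool_pos: [0.5499, 0.1225, 0.0085]
tool_rot: [180.0, 0.0, 3.5]
force: [-0.2, 0.1, -0.3]
grip_width: -0.0001
grasp_force: 0.4
```

Call:
jog_arm(motion=[{"x": 0.05,"y": 0,"z": 0,"ax": 0,"ay": 0,"az": 0},{"x": 0.05,"y": 0,"z": 0,"ax": 0,"ay": 0,"az": 0},{"x": 0.05,"y": 0,"z": 0,"ax": 0,"ay": 0,"az": 0},{"x": 0.05,"y": 0,"z": 0,"ax": 0,"ay": 0,"az": 0},{"x": 0,"y": 0,"z": 0,"ax": 0,"ay": 0,"az": 0}])

```text
time_s: 30.75
tool_pos: [0.5518, 0.1226, 0.0085]
tool_rot: [180.0, -0.0, 3.5]
force: [-0.9, 0.2, -0.6]
grip_width: 0.0004
grasp_force: 0.2
```

Call:
jog_arm(motion=[{"x": 0.05,"y": 0,"z": 0,"ax": 0,"ay": 0,"az": 0},{"x": 0.05,"y": 0,"z": 0,"ax": 0,"ay": 0,"az": 0},{"x": 0,"y": 0,"z": 0,"ax": 0,"ay": 0,"az": 0},{"x": 0,"y": 0,"z": 0,"ax": 0,"ay": 0,"az": 0},{"x": 0,"y": 0,"z": 0,"ax": 0,"ay": 0,"az": 0}])

```text
time_s: 31.25
tool_pos: [0.5528, 0.1226, 0.0085]
tool_rot: [180.0, -0.0, 3.5]
force: [0.1, -0.5, 0.2]
grip_width: 0.0007
grasp_force: 0.1
```

Call:
jog_arm(motion=[{"x": 0.05,"y": 0,"z": 0,"ax": 0,"ay": 0,"az": 0},{"x": 0.05,"y": 0,"z": 0,"ax": 0,"ay": 0,"az": 0},{"x": 0,"y": 0,"z": 0,"ax": 0,"ay": 0,"az": 0},{"x": 0,"y": 0,"z": 0,"ax": 0,"ay": 0,"az": 0},{"x": 0,"y": 0,"z": 0,"ax": 0,"ay": 0,"az": 0}])

```text
time_s: 31.75
tool_pos: [0.5534, 0.1227, 0.0085]
tool_rot: [180.0, 0.0, 3.5]
force: [-2.0, -0.0, 1.2]
grip_width: 0.0003
grasp_force: 1.0
```

Call:
jog_arm(motion=[{"x": 0.05,"y": 0,"z": 0,"ax": 0,"ay": 0,"az": 0},{"x": 0,"y": 0,"z": 0,"ax": 0,"ay": 0,"az": 0},{"x": 0,"y": 0,"z": 0,"ax": 0,"ay": 0,"az": 0},{"x": 0,"y": 0,"z": 0,"ax": 0,"ay": 0,"az": 0},{"x": 0,"y": 0,"z": 0,"ax": 0,"ay": 0,"az": 0}])

```text
time_s: 32.25
tool_pos: [0.5534, 0.1227, 0.0084]
tool_rot: [180.0, 0.1, 3.5]
force: [-5.9, -0.4, 3.4]
grip_width: 0.0005
grasp_force: 2.6
```

The 28 stopped at the same depth as the 48, with about 5 N. I'll back off and check.

Call:
jog_arm(motion=[{"x": -0.6,"y": 0,"z": 0,"ax": 0,"ay": 0,"az": 0},{"x": -2,"y": 0,"z": 0,"ax": 0,"ay": 0,"az": 0},{"x": -2,"y": 0,"z": -2,"ax": 0,"ay": 0,"az": 0},{"x": -1,"y": 0,"z": -4,"ax": 0,"ay": 0,"az": 0},{"x": 0,"y": 0,"z": -4,"ax": 0,"ay": 0,"az": 0}])

```text
time_s: 32.75
tool_pos: [0.4969, 0.1193, 0.1089]
tool_rot: [180.0, 0.0, 3.6]
force: [1.6, -0.2, -1.2]
grip_width: 0.0004
grasp_force: 0.0
```

Call:
jog_arm(motion=[{"x": 0,"y": 0,"z": -4,"ax": 0,"ay": 0,"az": 0},{"x": 0,"y": 0,"z": -2,"ax": 0,"ay": 0,"az": 0},{"x": 0,"y": 0,"z": 0,"ax": 0,"ay": 0,"az": 0},{"x": 0,"y": 0,"z": 0,"ax": 0,"ay": 0,"az": 0},{"x": 0,"y": 0,"z": 0,"ax": 0,"ay": 0,"az": 0}])

```text
time_s: 33.25
tool_pos: [0.4976, 0.1189, 0.1672]
tool_rot: [180.0, 0.1, 3.5]
force: [0.0, -0.3, -0.4]
grip_width: 0.0005
grasp_force: 0.0
```

```bash
python3 - <<'E'
from h import *
im,P=snap('wrist','w13'); print(env.get_obs()['time_s'])
X=np.array([np.cos(np.radians(3.5)),np.sin(np.radians(3.5))]);Y=np.array([-X[1],X[0]])
c,y,*r=stripes(im,'blue',(150,0,320,290),P=P); print('28',c,y,r,c@X,c@Y)
u,v=proj('wrist',(*c,.034),P); c,y,*r=stripes(im,'red',(100,0,int(u)-12,290),P=P); print('48',c,y,r,c@X,c@Y)
cv2.imwrite('pics/w13b.png',cv2.resize(im[0:220,100:400],None,fx=2.6,fy=2.6,interpolation=cv2.INTER_CUBIC))
E
```

```text
33.3
28 [0.6102 0.1254] 3.4 [array([234, 233], dtype=int32), [[258.5, 46.0], [258.4, 97.0]], np.float64(0.0512)] 0.6167173408546942 0.08791428489793246
48 [0.6076 0.1646] 3.6 [array([453, 436], dtype=int32), [[218.5, 98.0], [218.1, 46.7]], np.float64(0.0518)] 0.6165152931285639 0.12719989519886024
```

View pics/w13b.png

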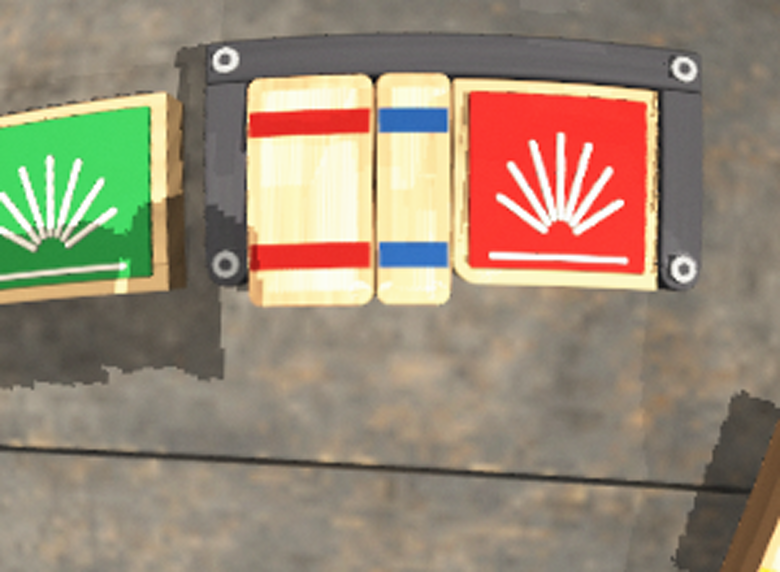

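Both spacers are home, stripes up, with their ends level at row 303 and their backs at the back rail (row 75). The robot is clear, so I'll hand in.

```bash
python3 -c "
from h import *
print(env.sign_off())"
```

```text
the job is handed in; nothing more can be done
None
```

The 48 mm and 28 mm spacers are side by side in the 78.5 mm gap, stripes up and both against the back rail. They went in with at most about 6 N, the tin and dabber were left alone, and I handed in at about 33 s of the 72 s allowed.

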